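Seat the pinning post in the spring post holder

TASK

Set up the specimen stand: take the pinning post, the one with the round cork-topped head, out of the wooden rack and push it down into the metal post holder, past the spring plunger, until its collar sits on the holder's rim; then let go. Leave the forked post standing in the rack.

Things in the scene. Friction and masses are not known exactly. Their poses are not given: they have to be found in the camera images.
- pin_post: Metal post to move, upright in one hole of the wooden rack. Origin: centre of the rod's foot; z up. From the foot: rod 14 mm diameter, 0-50 mm up (lowest 12 mm tapered to 5); flat collar 44 mm diameter, 50-56 mm; round head 28 mm diameter, 56-90 mm (grip it from above); cork disc 25 mm diameter on top, to 96 mm. 0.07-0.13 kg. In the rack its foot is 10 mm above the worktop.
- fork_post: The post that stays in the rack: same rod and collar, but its head is a fork of two upright prongs, top 95 mm above the foot. Origin: centre of the foot; z up. The rack is a fixed block 60 x 150 x 60 mm with two loose holes (23 mm) 80 mm apart along its length, a post in each (which in which varies), collars resting on its top.
- holder: Metal post holder, fixed. Origin: underside centre, on the bore's axis; z up. Foot plate 90 x 90 x 10 mm, tube 33 mm outside with 17 mm bore, flared mouth 35 mm inside (43 outside) at the rim, narrowing over 17 mm. Rim 72 mm above the origin: a post with its collar on the rim has its foot 22 mm above the origin. Plunger barrel on the holder's +y side, 48 mm up, to 57 mm from the axis.
- plunger (a joint): Outward travel (m) of the spring plunger in the holder's side: 0 with the bore empty, its round nose then 5 mm into the bore, 48 mm above the holder's origin; about 0.001 to 0.005 when a rod pushes it out. Spring 5.6 N, rising 0.8 N per mm: it holds the rod by friction, so push the post down with about 5 to 15 N (grip it firmly).

How it is judged:
By the outcome, as a careful person would: the job done as asked, in the order asked, and still so for the second after the job is handed in, with the robot touching nothing.
It also fails if it takes over 48 s, if anything falls off the work surface, if the arm or the gripper's body presses on something with over 40 N, if the wrist force passes 120 N, or if a joint passes its speed limit or range.

ROBOT

A 7-joint arm with a two-finger parallel gripper is mounted at the origin on a cart in front of the work surface, level with it; the furniture and walls round the work are solid. World frame = base frame: x ahead of the robot, y to its left, z up, the work surface at z = 0. Lengths are in m, angles in degrees, forces in N, time in s.
With the tool pointing down it reaches from about 0.425 to 0.95 m from the base axis. Payload 4.7 kg.
Tool frame: the origin (TCP) lies midway between the tips of the shut fingers; the grasp point (between the pads) lies 19 mm behind it; x points along the fingers, z is the direction in which the jaws open and shut, and the axes are right-handed (so a half turn about x gives the same grasp; the last joint's range is limited). The gripper opens to 85 mm and grips with 20 to 120 N. Pads are 22 mm wide; open, the fingers measure 114 mm over their backs; the gripper's body (76 mm by 85 mm) begins 54 mm behind the grasp point. The pads swing forward as they close: fully open they stand 13 mm farther back than shut.
Start: joints at [-73.791, 26.849, -2.785, 87.806, 1.381, 65.374, -4.715], TCP at [0.207, 0.642, 0.231] pointing down, gripper open.
Joint ranges: [-148.3, 148.3], [-19.14, 114.17], [-79.39, 73.82], [5.75, 140.21], [-59.74, 239.74], [12.07, 113.84], [-152.46, 152.46]. Speed limits (degrees/s): [147.25, 147.25, 180, 180, 180, 180, 180].

INTERFACE

Orientations are given as a 3x3 rotation matrix whose columns are the frame's x, y, z axes.
In Python, from plant import bot gives the robot as it stands. The module is installed in compiled form; this text tells all that it offers.
- The arm moves only by the tool play_rows, never from a script. Its argument "rows" is a list of rows, each an object with "dp": the shift along the world's x, y, z in m, a list of three; "delta_rot": the turn, a rotation vector about the world's x, y, z in rad, a list of three. In form: [{"dp": [x, y, z], "delta_rot": [ax, ay, az]}, ...]. A call has exactly 5 rows; each row is the pose to reach, as a shift and turn from the pose measured when the call began; what a row does not reach only later rows make up. A row lasts 1/10 s, in which the tool goes at most 50 mm and 8.59 degrees, less where a joint would pass 70% of its speed; a pose out of reach is approached as far as the arm can. A call with a gripper value outside its range is refused whole. "fingers" is the opening, from -1 (shut) to 1 (fully open), set as the call begins (left out, the last holds). The fingers move at their own pace and stop on an object; "newtons" is the grip in N (left out, the last holds). Time passes only in rows, so rows that repeat a pose let the fingers close, or fill a call up. It gives the time, the measured TCP pose, the force and the opening at its end, in the units of the state.
- bot.get_state(): the state, without advancing time (a new reading comes with each control period).
- bot.capture(name): name is "scene" or "top" or "wrist"; returns a dict with "frame" (420x560x3 uint8, red, green, blue), "fx", "fy", "cx", "cy" (pixels), "R" (3x3) and "t" (3): a world point X has camera coordinates R X + t. Camera axes: x right, y down, z forward; pixel columns grow to the right and rows downward; lengths in m; the calibration is good to about 2 mm. A picture is of the moment at which its call begins. There is no depth.
- bot.job_done(): hands the job in, once; it reports no verdict.
The state is a dict: "time": time; "joint_pos": joint angles; "dq": joint speeds; "joint_efforts": joint torques, N m; "ee_pos": TCP position; "eef_rot": TCP orientation; "wrist_force": force on the tool from outside, world axes, zero at the start; "wrist_torque": the same for the moment, N m; "opening": finger opening in m.
Only numpy, scipy, OpenCV 4.12 (cv2) and the standard library are available. Lean on these libraries where they do the work, as an engineer would, in place of code of your own. Each camera call takes 0.05 s, during which the arm holds its last target. There are 200 camera calls.

## Working session

There is one attempt and no reset: what is moved stays moved. The work goes in short steps, Python scripts to look and compute and a tool call to move; the robot and the scene stay as the last step left them, time stands still between calls to the robot, and variables do not carry over. Pictures are saved under pics/ and viewed, on a budget of 10 in all, crops included, one or two more only if the job needs it, and the job is handed in when it is done.

Besides the shell and the picture viewer there is one more tool, called after ">>>" as name(argument=value, ...), one argument or row to a line, values as JSON. play_rows: Moves the arm, as the interface text tells. Its arguments: {"type":"object","properties":{"rows":{"type":"array","items":{"type":"object","properties":{"dp":{"type":"array","items":{"type":"number"}},"delta_rot":{"type":"array","items":{"type":"number"}}}}},"fingers":{"type":"number"},"newtons":{"type":"number"}},"required":["rows"]}

```bash
mkdir -p pics
cat > h.py <<'E'
import numpy as np, cv2, pickle
from plant import bot
def snap(cam,name):
    c=bot.capture(cam); pickle.dump(c,open(f'pics/{name}.pkl','wb'))
    cv2.imwrite(f'pics/{name}.png',cv2.cvtColor(np.asarray(c['frame']),cv2.COLOR_RGB2BGR)); return c
def load(n): return pickle.load(open(f'pics/{n}.pkl','rb'))
def ray(c,u,v):
    R=np.array(c['R']);t=np.array(c['t']); d=R.T@np.array([(u-c['cx'])/c['fx'],(v-c['cy'])/c['fy'],1]); return -R.T@t,d/np.linalg.norm(d)
def tri(obs):
    A=np.zeros((3,3));b=np.zeros(3);rs=[ray(c,u,v) for c,u,v in obs]
    for o,d in rs: P=np.eye(3)-np.outer(d,d);A+=P;b+=P@o
    X=np.linalg.solve(A,b); return X,[float(np.linalg.norm((np.eye(3)-np.outer(d,d))@(X-o))) for o,d in rs]
def atz(c,u,v,z):
    o,d=ray(c,u,v); return o+d*(z-o[2])/d[2]
def proj(c,X):
    p=np.array(c['R'])@X+np.array(c['t']); return c['fx']*p[0]/p[2]+c['cx'],c['fy']*p[1]/p[2]+c['cy']
E
python3 - <<'E'
from h import *
a=snap('scene','s0');b=snap('top','t0');snap('wrist','w0')
np.set_printoptions(precision=3,suppress=True)
for c in(a,b):print(c['fx'],ray(c,280,210))
s=bot.get_state();print(s)
i=[cv2.imread(f'pics/{n}.png') for n in('s0','t0')]
cv2.imwrite('pics/w0b.png',i[0])
E
```

```text
500.8557243469955 (array([-0.115, -0.56 ,  0.636]), array([ 0.613,  0.533, -0.583]))
398.8733660169489 (array([ 0.363, -0.014,  0.909]), array([ 0.153, -0.008, -0.988]))
{'time': 0.15, 'joint_pos': array([-73.79 ,  26.886,  -2.786,  87.857,   1.381,  65.375,  -4.714]), 'dq': array([ 0.094, -0.06 , -0.012, -0.19 ,  0.08 ,  0.054,  0.044]), 'joint_efforts': array([  0.001, -51.077,  -0.047, -23.798,   0.011,   0.005,  -0.   ]), 'ee_pos': array([0.207, 0.642, 0.231]), 'eef_rot': array([[-0.   , -0.952,  0.307],
       [-0.001,  0.307,  0.952],
       [-1.   , -0.   , -0.001]]), 'wrist_force': array([-0.272,  0.345, -0.276]), 'wrist_torque': array([-0.026, -0.029, -0.038]), 'opening': 0.08543536340180893}
```

View pics/s0.png

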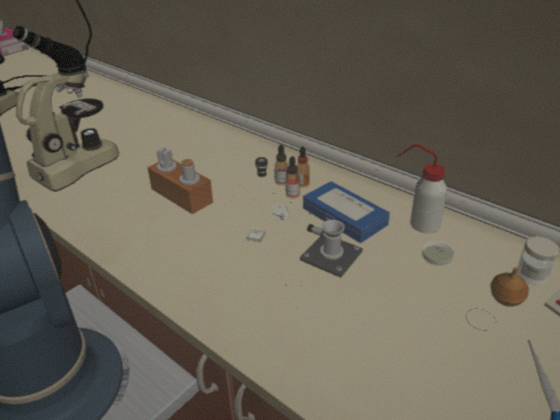

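View pics/t0.png

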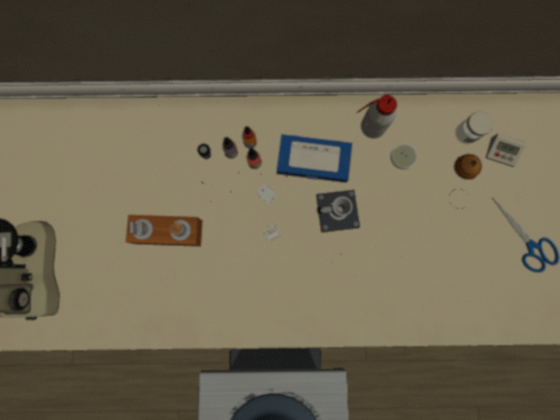

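The rack has the fork post at the left, scene (165,158), and the cork-topped post at the right, scene (188,165) and top (181,229). The holder is at scene (333,240), top (340,207), with its barrel towards the left (+y). I'll enlarge these.

Run:
```python
from h import *
s,t=cv2.imread('pics/s0.png'),cv2.imread('pics/t0.png')
f=lambda i,x,y:cv2.convertScaleAbs(cv2.resize(i[y:y+60,x:x+80],None,fx=5,fy=5,interpolation=cv2.INTER_CUBIC),alpha=1.3)
m=np.vstack([np.hstack([f(s,145,145),f(s,295,215)]),np.hstack([f(t,125,200),f(t,300,180)])])
cv2.imwrite('pics/crop1.png',m)
```

```text
(no output)
```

View pics/crop1.png

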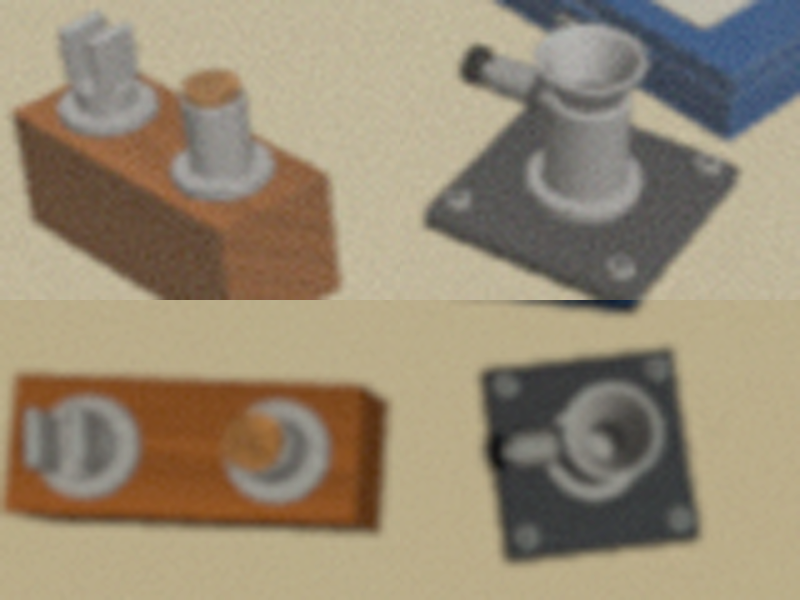

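The enlarged crops show these crop positions:

| Feature | Scene crop | Top crop |
|---|---|---|
| Cork top | (212,88) | (253,440) |
| Pin collar | (222,170) | (278,451) |
| Fork collar | (107,107) | (88,447) |
| Holder rim | (592,60) | (613,430) |

The holder's barrel tip is at top (495,450).

Run:
```python
from h import *
np.set_printoptions(precision=4,suppress=True)
s,t=load('s0'),load('t0')
S=lambda x,y:(s,((x%400)+.5)/5-.5+(145 if x<400 else 295),(y+.5)/5-.5+(145 if x<400 else 215))
T=lambda x,y:(t,((x%400)+.5)/5-.5+(125 if x<400 else 300),(y-300+.5)/5-.5+(200 if x<400 else 180))
for n,a,b in [('cork',(212,88),(253,440)),('pcol',(222,170),(278,451)),('fcol',(107,107),(88,447)),('rim',(592,60),(613,430)),('barrel tip',(478,66),(495,450))]:
    print(n,*tri([S(*a),T(*b)]))
P=[atz(*T(*p),.01) for p in[(484,372),(672,350),(697,538),(508,560)]]
print(np.mean(P,0)); 
print([np.degrees(np.arctan2(*(q-p)[1::-1]))for p,q in zip(P,P[1:])],[np.linalg.norm(q-p) for p,q in zip(P,P[1:])])
P=[atz(*T(*p),.06) for p in[(18,373),(362,388),(360,528),(8,512)]]
print(P,np.mean(P,0))
```

```text
cork [0.4538 0.1921 0.1039] [0.0003575981623951868, 0.00035759816239520946]
pcol [0.4533 0.192  0.0632] [0.0007381288984720264, 0.0007381288984720939]
fcol [0.4558 0.2728 0.0638] [0.0007444814839311645, 0.0007444814839312692]
rim [ 0.5005 -0.1538  0.071 ] [0.0002897614336558274, 0.00028976143365584954]
barrel tip [ 0.4958 -0.1055  0.0477] [0.0006577511457899842, 0.0006577511457900757]
[ 0.4997 -0.1533  0.01  ]
[np.float64(-83.88460781557086), np.float64(-175.0650918760397), np.float64(95.98116118543479)] [np.float64(0.08725167376199715), np.float64(0.08729393725721456), np.float64(0.08631674415712036)]
[array([0.4892, 0.3052, 0.06  ]), array([0.4809, 0.157 , 0.06  ]), array([0.421 , 0.1565, 0.06  ]), array([0.4295, 0.3064, 0.06  ])] [0.4551 0.2313 0.06  ]
```

Run:
```python
from h import *
np.set_printoptions(precision=3,suppress=True)
s,t=load('s0'),load('t0')
for p in [(60,270),(30,320),(40,222)]: print('base',atz(t,*p,.02))
print('stage',tri([(s,82,108),(t,25,245)]))   # lens/stage
print('eyepiece L',tri([(s,20,33),(t,20,300)]),'base front scene',atz(s,65,187,0),atz(s,118,155,0))
print('proj tcp',proj(t,np.array([.207,.642,.231])),proj(s,np.array([.207,.642,.231])))
```

```text
base [0.373 0.464 0.02 ]
base [0.267 0.52  0.02 ]
base [0.48  0.518 0.02 ]
stage (array([0.406, 0.463, 0.168]), [0.014762411582562909, 0.014762411582562867])
eyepiece L (array([0.297, 0.346, 0.376]), [0.038756984856510274, 0.03875698485651029]) base front scene [0.306 0.478 0.   ] [0.477 0.51  0.   ]
proj tcp (np.float64(-129.0808539592382), np.float64(374.9101974388609)) (np.float64(-45.494509181348974), np.float64(90.86565015319444))
```

View pics/w0.png

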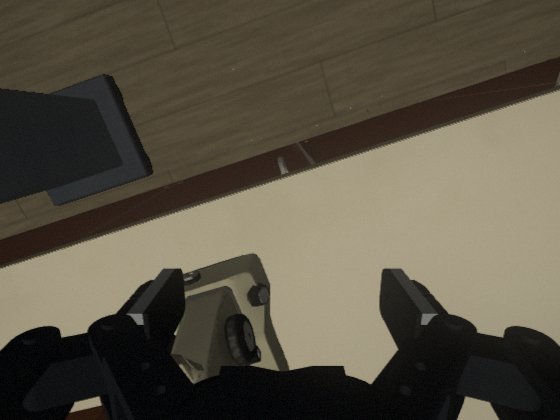

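The wrist picture shows the microscope's base corner at about (260,258), close to the tool. I need its extent before moving.

Run:
```python
from h import *
np.set_printoptions(precision=3,suppress=True)
w=load('w0'); print(ray(w,280,210)); 
for p in[(258,256),(288,370),(180,280)]: print(atz(w,*p,.02))
s,t=cv2.imread('pics/s0.png'),cv2.imread('pics/t0.png')
m=np.hstack([cv2.convertScaleAbs(cv2.resize(i,(400,600),interpolation=cv2.INTER_CUBIC),alpha=1.3) for i in (s[0:195,0:130],t[200:330,0:87])])
cv2.imwrite('pics/crop2.png',m)
```

```text
(array([0.142, 0.662, 0.372]), array([ 0.243, -0.086, -0.966]))
[0.275 0.589 0.02 ]
[0.435 0.574 0.02 ]
[0.275 0.492 0.02 ]
```

View pics/crop2.png

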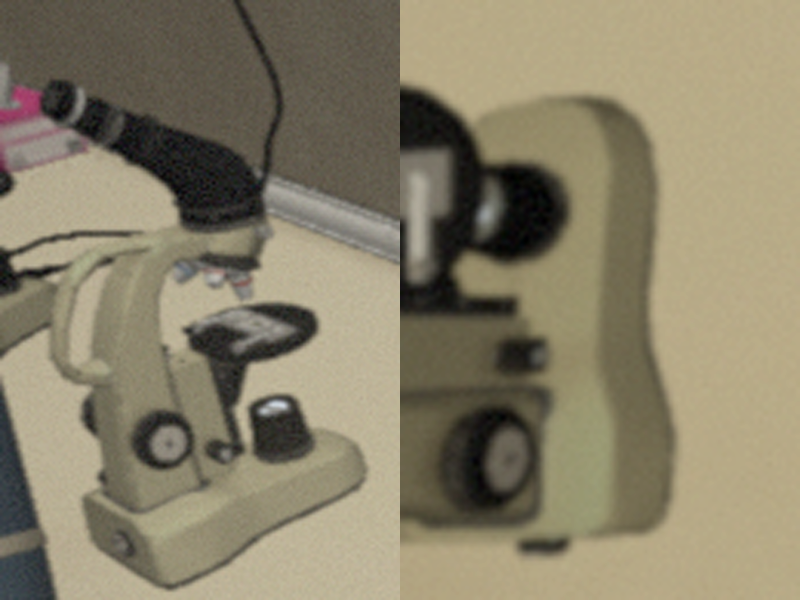

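The microscope stands on a base at x 0.27–0.48, y 0.47–0.59. Its eyepiece tip is at crop (60,100), scene (19,32), overhanging to the front. I'll intersect that with the mid-plane y≈0.53.

Run:
```python
from h import *
np.set_printoptions(precision=3,suppress=True)
s=load('s0')
for n,p in dict(eyetip=(45,85),eyelow=(65,125),tubetop=(230,150),headright=(268,235),handleback=(55,340),handlelow=(100,380),stage_right=(318,320)).items():
    o,d=ray(s,p[0]*.325,p[1]*.325); print(n,[o+d*((y-o[1])/d[1]) for y in(.5,.54)])
```

```text
eyetip [array([0.314, 0.5  , 0.364]), array([0.33 , 0.54 , 0.354])]
eyelow [array([0.319, 0.5  , 0.337]), array([0.335, 0.54 , 0.326])]
tubetop [array([0.427, 0.5  , 0.293]), array([0.447, 0.54 , 0.28 ])]
headright [array([0.44 , 0.5  , 0.226]), array([0.461, 0.54 , 0.211])]
handleback [array([0.268, 0.5  , 0.203]), array([0.283, 0.54 , 0.187])]
handlelow [array([0.289, 0.5  , 0.165]), array([0.304, 0.54 , 0.147])]
stage_right [array([0.464, 0.5  , 0.15 ]), array([0.486, 0.54 , 0.131])]
```

>>> play_rows(
  rows=[
    {"dp":[-0.011,-0.04,0.005],"delta_rot":[0,0,0]},
    {"dp":[-0.023,-0.08,0.01],"delta_rot":[0,0,0]},
    {"dp":[-0.034,-0.12,0.01],"delta_rot":[0,0,0]},
    {"dp":[-0.046,-0.16,0.01],"delta_rot":[0,0,0]},
    {"dp":[-0.057,-0.2,0.01],"delta_rot":[0,0,0]},
  ],
  fingers=1,
  newtons=60,
)

```text
time: 0.65
ee_pos: [0.1493, 0.4402, 0.2402]
eef_rot: [[-0.001, -0.952, 0.307], [-0.002, 0.307, 0.952], [-1.0, -0.0, -0.002]]
wrist_force: [0.3, -0.3, 0.7]
opening: 0.0854
```

>>> play_rows(
  rows=[
    {"dp":[0.04,-0.02,0],"delta_rot":[0,0,-0.125]},
    {"dp":[0.078,-0.048,0],"delta_rot":[0,0,-0.25]},
    {"dp":[0.112,-0.08,0],"delta_rot":[0,0,-0.375]},
    {"dp":[0.145,-0.107,0],"delta_rot":[0,0,-0.5]},
    {"dp":[0.18,-0.135,0],"delta_rot":[0,0,-0.63]},
  ],
)

```text
time: 1.15
ee_pos: [0.3301, 0.3038, 0.2403]
eef_rot: [[-0.002, -0.585, 0.811], [-0.001, 0.811, 0.585], [-1.0, 0.0, -0.002]]
wrist_force: [1.2, 0.2, -0.6]
opening: 0.0858
```

>>> play_rows(
  rows=[
    {"dp":[0.025,-0.022,0],"delta_rot":[0,0,-0.125]},
    {"dp":[0.05,-0.045,0],"delta_rot":[0,0,-0.25]},
    {"dp":[0.075,-0.067,0],"delta_rot":[0,0,-0.375]},
    {"dp":[0.1,-0.09,-0.01],"delta_rot":[0,0,-0.5]},
    {"dp":[0.1235,-0.1118,-0.03],"delta_rot":[0,0,-0.625]},
  ],
)

```text
time: 1.65
ee_pos: [0.4556, 0.1913, 0.2112]
eef_rot: [[0.002, 0.006, 1.0], [0.002, 1.0, -0.006], [-1.0, 0.002, 0.002]]
wrist_force: [-0.1, -0.3, -0.4]
opening: 0.0854
```

Run:
```python
from h import *
np.set_printoptions(precision=4,suppress=True)
w=snap('wrist','w1'); print(bot.get_state()['ee_pos'],bot.get_state()['eef_rot'],ray(w,280,210))
for X in([.4535,.192,.106],[.4535,.192,.066],[.4558,.2728,.066]): print(proj(w,np.array(X)))
```

```text
[0.457  0.1856 0.2077] [[-0.0011  0.0165  0.9999]
 [-0.0042  0.9999 -0.0165]
 [-1.     -0.0043 -0.001 ]] (array([0.4566, 0.2584, 0.3535]), array([-0.0058, -0.2554, -0.9668]))
(np.float64(277.9902777641061), np.float64(211.29448961781293))
(np.float64(278.4255704331239), np.float64(199.68790685442013))
(np.float64(280.2797548388953), np.float64(104.3889116002718))
```

View pics/w1.png

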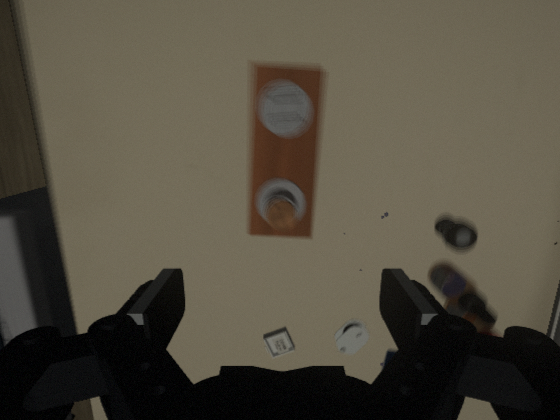

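>>> play_rows(
  rows=[
    {"dp":[-0.0025,0.0065,-0.02],"delta_rot":[0,0,0.017]},
    {"dp":[-0.0025,0.0065,-0.04],"delta_rot":[0,0,0.017]},
    {"dp":[-0.0025,0.0065,-0.055],"delta_rot":[0,0,0.017]},
    {"dp":[-0.0025,0.0065,-0.055],"delta_rot":[0,0,0.017]},
    {"dp":[-0.0025,0.0065,-0.055],"delta_rot":[0,0,0.017]},
  ],
)

```text
time: 2.2
ee_pos: [0.4544, 0.1922, 0.1529]
eef_rot: [[-0.001, -0.001, 1.0], [-0.005, 1.0, 0.001], [-1.0, -0.005, -0.001]]
wrist_force: [0.8, 0.5, 1.1]
opening: 0.0854
```

Run:
```python
from h import *
np.set_printoptions(precision=4,suppress=True)
snap('wrist','w2');w=snap('wrist','w2'); print(bot.get_state()['ee_pos'],bot.get_state()['eef_rot'],ray(w,280,210))
for X in([.4535,.192,.106],[.4535,.192,.066],[.4558,.2728,.066]): print(proj(w,np.array(X)))
i=cv2.imread('pics/w2.png'); cv2.imwrite('pics/w2c.png',cv2.resize(i[120:270,180:380],None,fx=4,fy=4,interpolation=cv2.INTER_CUBIC))
```

```text
[0.4551 0.1925 0.1536] [[ 0.0004 -0.0008  1.    ]
 [-0.0034  1.      0.0008]
 [-1.     -0.0034  0.0004]] (array([0.4556, 0.2604, 0.2952]), array([-0.0058, -0.2615, -0.9652]))
(np.float64(278.43900124852826), np.float64(237.20491274748048))
(np.float64(278.99860174143), np.float64(218.4060800257211))
(np.float64(282.2182156532769), np.float64(100.59524786049512))
```

View pics/w2c.png

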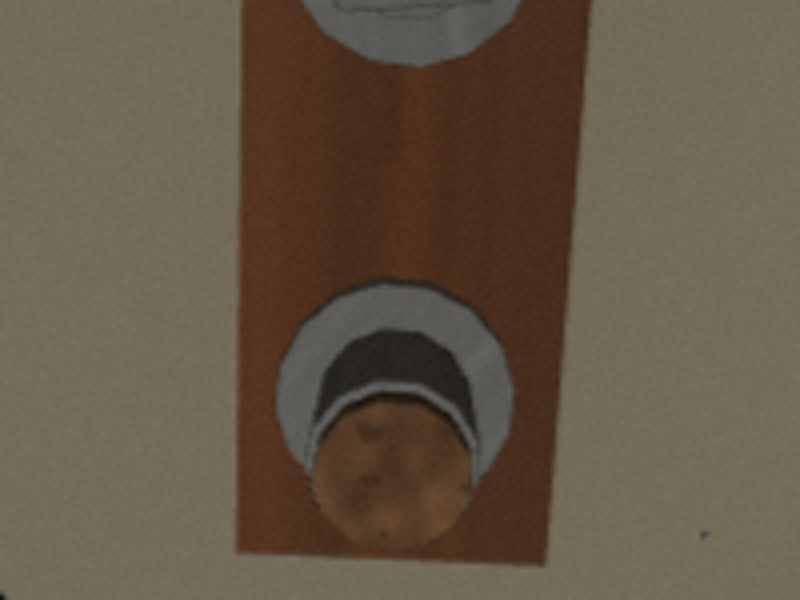

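The cork centre is at crop (393,470), which is image (278.0,237.1). That matches the prediction of (278.4,237.2), so the post is at (0.4535, 0.192).

>>> play_rows(
  rows=[
    {"dp":[-0.0015,-0.0005,-0.02],"delta_rot":[0,0,0]},
    {"dp":[-0.0015,-0.0005,-0.04],"delta_rot":[0,0,0]},
    {"dp":[-0.0015,-0.0005,-0.06],"delta_rot":[0,0,0]},
    {"dp":[-0.0015,-0.0005,-0.075],"delta_rot":[0,0,0]},
    {"dp":[-0.0015,-0.0005,-0.083],"delta_rot":[0,0,0]},
  ],
)

```text
time: 2.8
ee_pos: [0.4536, 0.1922, 0.0704]
eef_rot: [[0.0, -0.001, 1.0], [-0.003, 1.0, 0.001], [-1.0, -0.003, 0.0]]
wrist_force: [-0.4, -0.5, 0.2]
opening: 0.0852
```

>>> play_rows(
  rows=[
    {"dp":[0,0,0],"delta_rot":[0,0,0]},
    {"dp":[0,0,0],"delta_rot":[0,0,0]},
    {"dp":[0,0,0],"delta_rot":[0,0,0]},
    {"dp":[0,0,0],"delta_rot":[0,0,0]},
    {"dp":[0,0,0],"delta_rot":[0,0,0]},
  ],
  fingers=-1,
  newtons=80,
)

```text
time: 3.3
ee_pos: [0.4541, 0.1925, 0.0714]
eef_rot: [[0.002, -0.001, 1.0], [-0.002, 1.0, 0.001], [-1.0, -0.002, 0.002]]
wrist_force: [-1.0, -0.1, 6.1]
opening: 0.0258
```

>>> play_rows(
  rows=[
    {"dp":[0,0,0],"delta_rot":[0,0,0]},
    {"dp":[0,0,0],"delta_rot":[0,0,0]},
    {"dp":[0,0,0],"delta_rot":[0,0,0]},
    {"dp":[0,0,0],"delta_rot":[0,0,0]},
    {"dp":[0,0,0],"delta_rot":[0,0,0]},
  ],
)

```text
time: 3.8
ee_pos: [0.4541, 0.1925, 0.0714]
eef_rot: [[0.001, -0.001, 1.0], [-0.002, 1.0, 0.001], [-1.0, -0.002, 0.001]]
wrist_force: [-0.1, 0.3, 1.0]
opening: 0.0258
```

>>> play_rows(
  rows=[
    {"dp":[0,0,0.01],"delta_rot":[0,0,0]},
    {"dp":[0,0,0.03],"delta_rot":[0,0,0]},
    {"dp":[0,0,0.055],"delta_rot":[0,0,0]},
    {"dp":[0,0,0.08],"delta_rot":[0,0,0]},
    {"dp":[0,0,0.1],"delta_rot":[0,0,0]},
  ],
)

```text
time: 4.3
ee_pos: [0.4544, 0.1925, 0.1734]
eef_rot: [[0.003, -0.001, 1.0], [-0.001, 1.0, 0.001], [-1.0, -0.001, 0.003]]
wrist_force: [0.3, -0.5, -0.1]
opening: 0.0258
```

>>> play_rows(
  rows=[
    {"dp":[0.01,-0.04,0.01],"delta_rot":[0,0,0]},
    {"dp":[0.02,-0.08,0.01],"delta_rot":[0,0,0]},
    {"dp":[0.03,-0.12,0.01],"delta_rot":[0,0,0]},
    {"dp":[0.035,-0.16,0.01],"delta_rot":[0,0,0]},
    {"dp":[0.04,-0.2,0.01],"delta_rot":[0,0,0]},
  ],
)

```text
time: 4.8
ee_pos: [0.4945, -0.0092, 0.1841]
eef_rot: [[0.004, -0.001, 1.0], [-0.001, 1.0, 0.001], [-1.0, -0.001, 0.004]]
wrist_force: [1.1, 0.4, -0.8]
opening: 0.0261
```

Run:
```python
from h import *
s=bot.get_state();print(s['ee_pos'],s['wrist_force'],s['opening'])
```

```text
[ 0.49451063 -0.00919412  0.18407266] [ 1.11275906  0.40592354 -0.75814217] 0.026085002169963834
```

>>> play_rows(
  rows=[
    {"dp":[0.002,-0.04,0],"delta_rot":[0,0,0]},
    {"dp":[0.004,-0.08,0],"delta_rot":[0,0,0]},
    {"dp":[0.0055,-0.12,0],"delta_rot":[0,0,0]},
    {"dp":[0.0055,-0.1443,-0.01],"delta_rot":[0,0,0]},
    {"dp":[0.0055,-0.1443,-0.02],"delta_rot":[0,0,0]},
  ],
)

```text
time: 5.3
ee_pos: [0.4996, -0.1582, 0.1649]
eef_rot: [[0.005, 0.007, 1.0], [-0.004, 1.0, -0.006], [-1.0, -0.004, 0.006]]
wrist_force: [-0.4, 0.3, -0.3]
opening: 0.0256
```

>>> play_rows(
  rows=[
    {"dp":[0,0,0],"delta_rot":[0,0,0]},
    {"dp":[0,0,0],"delta_rot":[0,0,0]},
    {"dp":[0,0,0],"delta_rot":[0,0,0]},
    {"dp":[0,0,0],"delta_rot":[0,0,0]},
    {"dp":[0,0,0],"delta_rot":[0,0,0]},
  ],
)

```text
time: 5.8
ee_pos: [0.4999, -0.1574, 0.1652]
eef_rot: [[0.006, 0.005, 1.0], [-0.003, 1.0, -0.005], [-1.0, -0.003, 0.006]]
wrist_force: [0.3, -0.4, -0.7]
opening: 0.0259
```

Run:
```python
from h import *
np.set_printoptions(precision=4,suppress=True)
a=snap('scene','s3');b=snap('top','t3')
s=bot.get_state();print(s['ee_pos'],s['eef_rot'],s['wrist_force'],s['opening'])
p=s['ee_pos']
for dz in(-.0614,-.0114,-.0054):print(dz,proj(a,p+[0,0,dz]))
print('rim',proj(a,np.array([.5,-.1535,.072])))
i,j=cv2.imread('pics/s3.png'),cv2.imread('pics/s3.png')
cv2.imwrite('pics/s3c.png',cv2.convertScaleAbs(cv2.resize(i[150:270,265:405],None,fx=5,fy=5,interpolation=cv2.INTER_CUBIC),alpha=1.4))
```

```text
[ 0.4998 -0.1578  0.1651] [[ 0.0058  0.0057  1.    ]
 [-0.0034  1.     -0.0056]
 [-1.     -0.0034  0.0058]] [ 0.7279 -0.9183 -1.2935] 0.026076397024376845
-0.0614 (np.float64(335.489862669953), np.float64(213.2271763298802))
-0.0114 (np.float64(336.7776619655431), np.float64(190.0386780574487))
-0.0054 (np.float64(336.9378449678364), np.float64(187.15437513488098))
rim (np.float64(332.8916889507414), np.float64(226.21795563272886))
```

View pics/s3c.png

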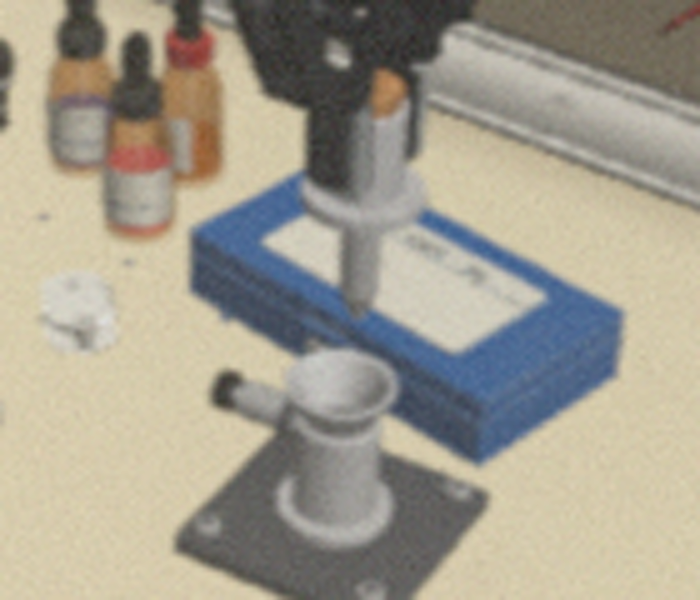

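Foot tip at crop (358,313), collar underside near (363,198), rim centre at crop (342,384). The post hangs upright, about 4 mm to −y of the rim axis.

Run:
```python
from h import *
np.set_printoptions(precision=4,suppress=True)
a=load('s3');f=lambda x,y,z:atz(a,(x+.5)/5-.5+265,(y+.5)/5-.5+150,z)
print('foot',f(358,313,.1037),'collar(top ellipse)',f(363,190,.1597),'rim',f(342,384,.072))
```

```text
foot [ 0.5031 -0.157   0.1037] collar(top ellipse) [ 0.4988 -0.159   0.1597] rim [ 0.4997 -0.154   0.072 ]
```

>>> play_rows(
  rows=[
    {"dp":[-0.0005,0.004,0],"delta_rot":[0.003,0.006,0.005]},
    {"dp":[-0.0005,0.004,-0.01],"delta_rot":[0.003,0.006,0.005]},
    {"dp":[-0.0005,0.004,-0.022],"delta_rot":[0.003,0.006,0.005]},
    {"dp":[-0.0005,0.004,-0.034],"delta_rot":[0.003,0.006,0.005]},
    {"dp":[-0.0005,0.004,-0.04],"delta_rot":[0.003,0.006,0.005]},
  ],
)

```text
time: 6.4
ee_pos: [0.4982, -0.1535, 0.1231]
eef_rot: [[-0.003, 0.001, 1.0], [-0.0, 1.0, -0.001], [-1.0, -0.0, -0.003]]
wrist_force: [-0.0, -0.0, -0.8]
opening: 0.0259
```

>>> play_rows(
  rows=[
    {"dp":[0.0012,0,-0.002],"delta_rot":[0,-0.003,0]},
    {"dp":[0.0012,0,-0.004],"delta_rot":[0,-0.003,0]},
    {"dp":[0.0012,0,-0.006],"delta_rot":[0,-0.003,0]},
    {"dp":[0.0012,0,-0.008],"delta_rot":[0,-0.003,0]},
    {"dp":[0.0012,0,-0.01],"delta_rot":[0,-0.003,0]},
  ],
)

```text
time: 6.9
ee_pos: [0.4996, -0.1536, 0.1132]
eef_rot: [[0.0, 0.001, 1.0], [-0.0, 1.0, -0.001], [-1.0, -0.0, 0.0]]
wrist_force: [-0.7, -0.8, -1.7]
opening: 0.0259
```

>>> play_rows(
  rows=[
    {"dp":[0,0,-0.002],"delta_rot":[0,0,0]},
    {"dp":[0,0,-0.004],"delta_rot":[0,0,0]},
    {"dp":[0,0,-0.006],"delta_rot":[0,0,0]},
    {"dp":[0,0,-0.008],"delta_rot":[0,0,0]},
    {"dp":[0,0,-0.01],"delta_rot":[0,0,0]},
  ],
)

```text
time: 7.4
ee_pos: [0.4998, -0.1539, 0.1032]
eef_rot: [[0.001, 0.001, 1.0], [-0.001, 1.0, -0.001], [-1.0, -0.001, 0.001]]
wrist_force: [-0.4, -1.9, 1.0]
opening: 0.026
```

>>> play_rows(
  rows=[
    {"dp":[0,0,-0.002],"delta_rot":[0,0,0]},
    {"dp":[0,0,-0.004],"delta_rot":[0,0,0]},
    {"dp":[0,0,-0.006],"delta_rot":[0,0,0]},
    {"dp":[0,0,-0.008],"delta_rot":[0,0,0]},
    {"dp":[0,0,-0.01],"delta_rot":[0,0,0]},
  ],
)

```text
time: 7.9
ee_pos: [0.4999, -0.1543, 0.094]
eef_rot: [[0.001, 0.001, 1.0], [-0.001, 1.0, -0.001], [-1.0, -0.001, 0.001]]
wrist_force: [-2.1, -0.6, 6.8]
opening: 0.0259
```

>>> play_rows(
  rows=[
    {"dp":[0,0,-0.002],"delta_rot":[0,0,0]},
    {"dp":[0,0,-0.004],"delta_rot":[0,0,0]},
    {"dp":[0,0,-0.006],"delta_rot":[0,0,0]},
    {"dp":[0,0,-0.008],"delta_rot":[0,0,0]},
    {"dp":[0,0,-0.0095],"delta_rot":[0,0,0]},
  ],
)

```text
time: 8.4
ee_pos: [0.4999, -0.1544, 0.0852]
eef_rot: [[0.001, 0.001, 1.0], [0.0, 1.0, -0.001], [-1.0, 0.0, 0.001]]
wrist_force: [-2.5, 0.7, 7.5]
opening: 0.0261
```

>>> play_rows(
  rows=[
    {"dp":[0,0,-0.001],"delta_rot":[0,0,0]},
    {"dp":[0,0,-0.0015],"delta_rot":[0,0,0]},
    {"dp":[0,0,-0.002],"delta_rot":[0,0,0]},
    {"dp":[0,0,-0.0025],"delta_rot":[0,0,0]},
    {"dp":[0,0,-0.003],"delta_rot":[0,0,0]},
  ],
)

```text
time: 8.9
ee_pos: [0.4999, -0.1544, 0.0834]
eef_rot: [[0.001, 0.002, 1.0], [0.001, 1.0, -0.002], [-1.0, 0.001, 0.001]]
wrist_force: [-5.2, 1.8, 16.4]
opening: 0.0258
```

>>> play_rows(
  rows=[
    {"dp":[0,0,-0.0015],"delta_rot":[0,0,0]},
    {"dp":[0,0,-0.002],"delta_rot":[0,0,0]},
    {"dp":[0,0,-0.0025],"delta_rot":[0,0,0]},
    {"dp":[0,0,-0.0025],"delta_rot":[0,0,0]},
    {"dp":[0,0,-0.0025],"delta_rot":[0,0,0]},
  ],
)

```text
time: 9.4
ee_pos: [0.4999, -0.1543, 0.0833]
eef_rot: [[0.002, 0.002, 1.0], [0.004, 1.0, -0.002], [-1.0, 0.004, 0.002]]
wrist_force: [-6.5, 2.8, 24.0]
opening: 0.0259
```

Run:
```python
from h import *
a=snap('scene','s4');s=bot.get_state();print(s['ee_pos'],s['wrist_force'])
i=cv2.imread('pics/s4.png')
cv2.imwrite('pics/s4c.png',cv2.convertScaleAbs(cv2.resize(i[190:270,290:390],None,fx=7,fy=7,interpolation=cv2.INTER_CUBIC),alpha=1.4))
```

```text
[ 0.49994055 -0.15435132  0.08331343] [-8.91031202  3.02120516 23.35347273]
```

View pics/s4c.png

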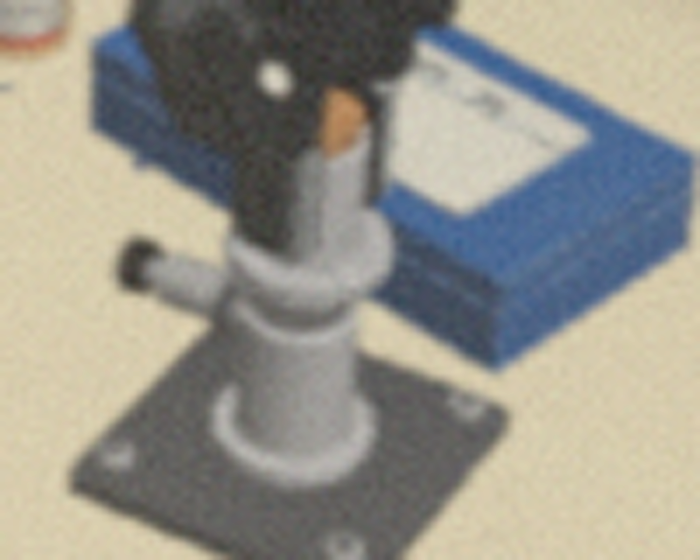

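The collar (crop (310,265)) sits on the flared rim with no gap. The height held at 0.0833 while the push rose from 16 to 24 N, so the post is seated. I'll relax and let go.

>>> play_rows(
  rows=[
    {"dp":[0,0,0],"delta_rot":[0,0,0]},
    {"dp":[0,0,0],"delta_rot":[0,0,0]},
    {"dp":[0,0,0],"delta_rot":[0,0,0]},
    {"dp":[0,0,0],"delta_rot":[0,0,0]},
    {"dp":[0,0,0],"delta_rot":[0,0,0]},
  ],
)

```text
time: 9.95
ee_pos: [0.4998, -0.1545, 0.0836]
eef_rot: [[0.001, 0.002, 1.0], [0.004, 1.0, -0.002], [-1.0, 0.004, 0.001]]
wrist_force: [-3.7, 0.9, 6.3]
opening: 0.0256
```

>>> play_rows(
  rows=[
    {"dp":[0,0,0],"delta_rot":[0,0,0]},
    {"dp":[0,0,0],"delta_rot":[0,0,0]},
    {"dp":[0,0,0],"delta_rot":[0,0,0]},
    {"dp":[0,0,0],"delta_rot":[0,0,0]},
    {"dp":[0,0,0],"delta_rot":[0,0,0]},
  ],
  fingers=1,
)

```text
time: 10.45
ee_pos: [0.4999, -0.1545, 0.0834]
eef_rot: [[0.001, 0.002, 1.0], [0.004, 1.0, -0.002], [-1.0, 0.004, 0.001]]
wrist_force: [0.7, -0.3, -0.0]
opening: 0.0852
```

>>> play_rows(
  rows=[
    {"dp":[0,0,0],"delta_rot":[0,0,0]},
    {"dp":[0,0,0],"delta_rot":[0,0,0]},
    {"dp":[0,0,0],"delta_rot":[0,0,0]},
    {"dp":[0,0,0],"delta_rot":[0,0,0]},
    {"dp":[0,0,0],"delta_rot":[0,0,0]},
  ],
)

```text
time: 10.95
ee_pos: [0.4999, -0.1544, 0.0835]
eef_rot: [[0.001, 0.002, 1.0], [0.004, 1.0, -0.002], [-1.0, 0.004, 0.001]]
wrist_force: [-0.7, 0.7, 1.3]
opening: 0.0855
```

>>> play_rows(
  rows=[
    {"dp":[0,0,0.01],"delta_rot":[0,0,0]},
    {"dp":[0,0,0.04],"delta_rot":[0,0,0]},
    {"dp":[0,0,0.07],"delta_rot":[0,0,0]},
    {"dp":[0,0,0.1],"delta_rot":[0,0,0]},
    {"dp":[0,0,0.13],"delta_rot":[0,0,0]},
  ],
)

```text
time: 11.45
ee_pos: [0.4997, -0.1547, 0.2154]
eef_rot: [[0.002, 0.002, 1.0], [0.004, 1.0, -0.002], [-1.0, 0.004, 0.002]]
wrist_force: [0.0, 0.3, 0.6]
opening: 0.0855
```

>>> play_rows(
  rows=[
    {"dp":[0,0,0],"delta_rot":[0,0,0]},
    {"dp":[0,0,0],"delta_rot":[0,0,0]},
    {"dp":[0,0,0],"delta_rot":[0,0,0]},
    {"dp":[0,0,0],"delta_rot":[0,0,0]},
    {"dp":[0,0,0],"delta_rot":[0,0,0]},
  ],
)

```text
time: 11.95
ee_pos: [0.4991, -0.1545, 0.2145]
eef_rot: [[-0.0, 0.002, 1.0], [0.004, 1.0, -0.002], [-1.0, 0.004, -0.0]]
wrist_force: [-0.0, 0.5, 0.4]
opening: 0.085
```

Run:
```python
from h import *
snap('scene','s5');s=bot.get_state();print(s['ee_pos'],s['wrist_force'],s['opening'],s['time'])
i=cv2.imread('pics/s5.png')
cv2.imwrite('pics/s5c.png',cv2.convertScaleAbs(cv2.resize(i[130:280,140:400],None,fx=3,fy=3,interpolation=cv2.INTER_CUBIC),alpha=1.4))
```

```text
[ 0.499272   -0.15456988  0.21461168] [ 0.71123334 -0.00929333 -0.29332717] 0.0857588293232563 12.0
```

View pics/s5c.png

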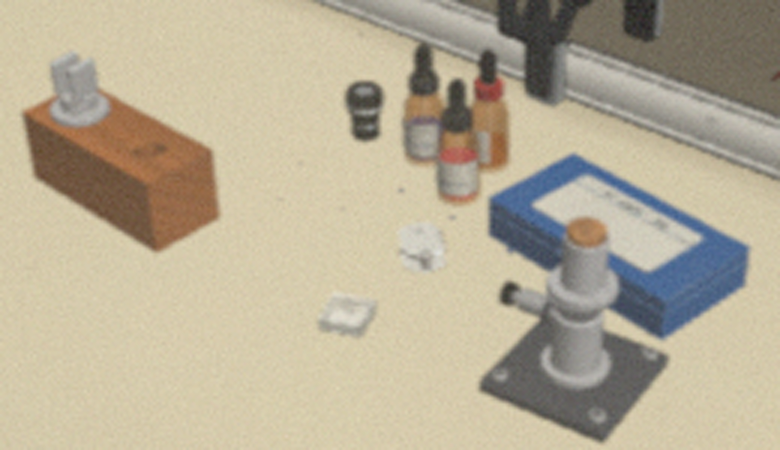

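The post stands upright in the holder with its collar on the rim and the cork at crop (586,232). The fork post is still in the rack. I'll check the cork height and hand in.

Run:
```python
from h import *
a=load('s5');print([proj(a,np.array([.5,-.154,z])) for z in(.115,.118,.123)],'seen 335.0 207.0')
print(bot.job_done())
```

```text
[(np.float64(334.1277018031853), np.float64(207.27216802771943)), (np.float64(334.20044592772297), np.float64(205.9043631222876)), (np.float64(334.3223027523365), np.float64(203.61309405381095))] seen 335.0 207.0
the job is handed in; nothing more can be done
None
```

The pinning post is in the holder with its collar on the rim. The gripper has let go and is clear above it. The fork post is still standing in the rack. I handed the job in at about 12 s.

**Seating:** The post stopped at TCP height 0.0833 to 0.0834 m, against an expected 0.0834 m. It did not go lower when the push rose from 16 to 24 N, which is above the 5 to 15 N you suggested but under the limits.

**Last picture:** It shows the post upright with its collar on the rim. The cork top was seen at pixel (335.0, 207.0). A fully seated post should show it at about (334.2, 205.9), which agrees within the 2 mm calibration.

**One mismatch:** The gripper read about 26 mm on the 28 mm head. The grip held throughout, and I did not look into why.

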